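# Set the nursery food warmer and open the safety-capped snack container

### The arm

A 6-joint arm with a two-finger parallel gripper is mounted at the origin on the work surface. World frame = base frame: x ahead of the robot, y to its left, z up, the work surface at z = 0. Lengths are in mm, angles in rad, forces in N, time in s.
With the tool pointing down it reaches from about 400 to 925 mm from the base axis. Payload 12.5 kg.
Tool frame: the origin (TCP) lies at the very end of the fingers, on their centre line; the grasp point (between the pads) lies 19 mm behind it (env.grasp_offset is the distance from the TCP to the grasp point, in mm); z points along the fingers, y is the direction in which the jaws open and shut (so a half turn about z gives the same grasp; the last joint's range is limited). The gripper opens to 95 mm and grips with 3 to 60 N. Pads are 20 mm wide; open, the fingers measure 119 mm over their backs; the gripper's body (75 mm by 180 mm) begins 59 mm behind the grasp point.
Start: joints at [1.094, 0.491, 1.559, -0, 1.092, -0.106], TCP at [226.46, 582.548, 214.661] pointing down, gripper open.
Joint ranges: [-3.1, 3.1], [-0.84, 2.19], [0.05, 2.79], [-1.13, 4.28], [0.06, 2.93], [-2.69, 2.69]. Speed limits (rad/s): [2.22, 2.22, 2.79, 3.14, 3.14, 3.14].

### API

Orientations are given as [roll, pitch, yaw] about the fixed x, y, z axes, in that order (R = Rz(yaw) Ry(pitch) Rx(roll)).
In Python, from cell import env gives the robot as it stands. The module is installed in compiled form; this text tells all that it offers.
- The arm moves only by the shell command python3 -m pendant 'ROWS'. ROWS is JSON, one flat list of numbers, 5 for each row, row after row: the shift along the tool's x, y, z as a fraction of full scale, then the turn about the tool's z as a fraction of full scale, then the gripper's target within -1 to 1 (shut at 1, half-way at 0, fully open at -1). In form: [x, y, z, turn, grip, x, y, z, turn, grip, ...]. A call has 1 to 10 rows; each row shifts and turns the commanded pose from where the row before left it, along the tool's axes as they then stand; what a row does not reach is not made up. Full scale, the value 1, is 0.4 m for a shift and 180 degrees for a turn. A row lasts 1/8 s, in which the tool goes at most 62.5 mm and 10.7 degrees, less where a joint would pass 70% of its speed; a pose out of reach is approached as far as the arm can. A call with a number of a shift or a turn outside -1 to 1 is refused whole. A call with a gripper value outside its range is refused whole. The fingers move at their own pace and stop on an object; the grip force is fixed at half the most. Time passes only in rows, so rows that do not move let the fingers close. It gives the time, the measured TCP pose, the force and the opening at its end, in the units of the state.
- env.state(): the state, without advancing time (a new reading comes with each control period).
- env.read_camera(name): name is "side" or "top"; returns the picture (480x640x3 uint8, red, green, blue); there is no depth.
- env.camera_model(name): a dict with "fx", "fy", "cx", "cy" (pixels), "k1" (the pictures are not rectified: a ray, as slopes to the right and down, at radius r is drawn at 1 + k1 r^2 times it, then the intrinsics apply), "view" (4x4, takes a point from world to camera coordinates). Camera axes: x right, y down, z forward; pixel columns grow to the right and rows downward; lengths in mm; the calibration is good to about 2 mm. A picture is of the moment at which its call begins. camera_model takes no time and is no camera call.
- env.job_done(): hands the job in, once; it reports no verdict.
Trained networks look in the newest picture that a camera, given by its name, has taken for a name from the list of things; names that differ only in an ending like _2 or _b are one class to them, and where a whole thing is asked for, a point or a joint stands for the part that bears it (a point fixed in the world has none). Each returns a list of dicts, best first, with "confidence" (0 to 1); they miss things now and then, are a little off and sometimes report something else, mostly with a low value. They report only what shows in the picture. A call takes as long as a camera call. They do not tell look-alikes from the thing itself.
- env.masks_of(thing, camera): "region" (480x640 bool, what is visible of it).
- env.landmark_of(thing, camera): "xyz" ([x, y, z] in mm, in world coordinates, good to about 4 mm: a listed point, or the origin of a listed thing).
The state is a dict: "t": time; "joints": joint angles; "qvel": joint speeds; "tau": joint torques, N m; "eef_pos": TCP position; "tcp_rot": TCP orientation; "ft_force": force on the tool from outside, world axes, zero at the start; "moment": the same for the moment, N m; "opening": opening from 0.0 (shut) to 1.0 (fully open).
Only numpy, scipy, OpenCV 4.12 (cv2) and the standard library are available. Lean on these libraries where they do the work, as an engineer would, in place of code of your own. Each camera call takes 0.05 s, during which the arm holds its last target.

### The job

Get the snack ready to warm: first turn the warmer's dial clockwise until its white pointer lines up with the orange mark on the scale. Then open the steel snack container clamped in the warmer: press its push-and-turn safety cap down, keep it pressed while turning it anticlockwise until its arrow reaches the green mark, and lift it off. Finish while still holding the cap in the gripper, the right way up and about 8 cm straight above the open mouth, with the dial still on its mark and the teether, clipper case and monitor camera left where they are.

Things in the scene. Friction and masses are not known exactly. Their poses are not given: they have to be found in the camera images.
- dial_grip (a point): Centre of the dial's black grip bar, on its vertical turning axis, half-way up. The bar is 46 mm long (point x, along the white pointer line), 14 mm wide (y), 27 mm tall, on a grey disc of 56 mm diameter, 6 mm thick, on the warmer's flat top (80 mm above the dresser). Slight friction (0.05 N m); it stays where left and can turn on past the mark
- dial_pointer (a point): The pointer end of the dial: on the white line, 28 mm from the axis, at the height of dial_grip; it turns with the dial. At the start the pointer stands 0.5 to 1.5 rad anticlockwise (seen from above) of the orange mark
- mark_tip (a point): Point above the inner end of the orange mark on the dial's white scale plate, 34 mm from the dial's axis, at about the height of dial_grip. x of this point points from the dial's axis outwards through the mark. The mark (14 x 6 mm, flat) does not move
- cap_center (a point): Centre of the grip part of the loose teal round cap: 54 mm diameter, 60 g, solid from 11 mm below to 11 mm above this point; below that a skirt of the same diameter, 11 mm tall, which cannot be gripped. z up, x along the white arrow on top. A stem with two lugs reaches 29 mm below this point. Locked at the start: arrow over the red mark, this point 19 mm above the mouth
- mouth (a point): Centre of the mouth of the steel container: neck 48 mm diameter, rim 47 mm above the warmer's top, shoulder 80 mm diameter, 22 mm below the rim. The container is clamped in the warmer and cannot turn. z up; x points to the red (locked) mark on the shoulder, the green (open) mark lies 1.4 rad anticlockwise from it
- cap: The same cap; origin 11 mm below cap_center, same axes. A spring holds it up: it yields from 5 N, 8 N at 7 mm, hard stop at 8 mm. Pressed 5 to 7 mm down it can be turned anticlockwise (from above), friction slight; unpressed it is blocked, as is turning clockwise. Turned 1.35 to 1.6 rad from the start (nominally 1.4, arrow over green mark) it is free to lift straight up
- container: The steel container, fixed; origin at the centre of its underside, 107 mm below the mouth, same axes as mouth
- warmer: Cream food warmer, fixed, 170 mm (x) by 300 mm (y), 80 mm tall; origin at the centre of its underside. The container stands at its y = -80 mm, the dial at y = +80 mm, both at x = 0
- teether_center (a point): Bystander: purple teether ring lying flat, 74 mm across, 14 mm thick; its centre
- case_center (a point): Bystander: pale blue nail clipper case, 85 x 42 x 20 mm; its centre
- monitor_center (a point): Bystander: white monitor camera, a ball on a foot, 72 mm wide, 106 mm tall; half-way up
Mind the look-alikes: they are no part of the job. What is meant by the cap is not purple, and is the smaller of those in its own colour.

How it is judged:
By the outcome, as a careful person would: the job done as asked, in the order asked, and still so for the second after the job is handed in, while the arm keeps its last pose, push and grip.
It also fails if it takes over 58 s, if anything falls off the work surface, if the arm or the gripper's body presses on something with over 40 N, if the wrist force passes 120 N, or if a joint passes its speed limit or range.

## Working session

There is one attempt and no reset: what is moved stays moved. The work goes in short steps, Python scripts to look and compute and a shell command to move; the robot and the scene stay as the last step left them, time stands still between calls to the robot, and variables do not carry over. Pictures are saved under pics/ and viewed, and the job is handed in when it is done.

```bash
mkdir -p pics
python3 - <<'E'
from cell import env
import cv2
for c in ["side","top"]:
    cv2.imwrite(f"pics/{c}0.png",env.read_camera(c)[:,:,::-1])
for n in ["dial_grip","dial_pointer","mark_tip","cap_center","mouth","warmer","teether_center","case_center","monitor_center"]:
    for c in ["side","top"]:
        try: print(n,c,[(round(d["confidence"],2),[round(float(v)) for v in d["xyz"]]) for d in env.landmark_of(n,c)][:4])
        except Exception as e: print(n,c,e)
s=env.state();print(s["t"],s["eef_pos"],s["tcp_rot"],s["opening"])
E
```

```text
dial_grip side [(0.75, [569, 204, 102])]
dial_grip top [(0.61, [566, 201, 98])]
dial_pointer side []
dial_pointer top [(0.59, [589, 214, 100])]
mark_tip side [(0.5, [595, 183, 97])]
mark_tip top [(0.53, [589, 181, 103]), (0.47, [590, 214, 99])]
cap_center side [(0.79, [558, -134, 37]), (0.66, [427, -190, 30]), (0.56, [488, 65, 148])]
cap_center top [(0.92, [560, -132, 41]), (0.89, [433, -191, 32]), (0.67, [488, 66, 145]), (0.67, [428, -82, 8])]
mouth side [(0.73, [489, 64, 130])]
mouth top [(0.58, [486, 63, 124]), (0.47, [592, 181, 102]), (0.43, [612, 348, 9])]
warmer side []
warmer top [(0.68, [528, 132, 2])]
teether_center side []
teether_center top [(0.74, [429, -85, 9])]
case_center side [(0.55, [615, 350, 14])]
case_center top [(0.83, [611, 346, 12])]
monitor_center side [(0.96, [617, 24, 51]), (0.4, [492, 62, 128])]
monitor_center top [(0.62, [618, 24, 50]), (0.24, [612, 349, 12])]
1.0 [226.47378975 582.53972516 214.65999037] [3.14151500e+00 1.42559182e-05 2.77079447e+00] 1.0041524711261103
```

View pics/top0.png

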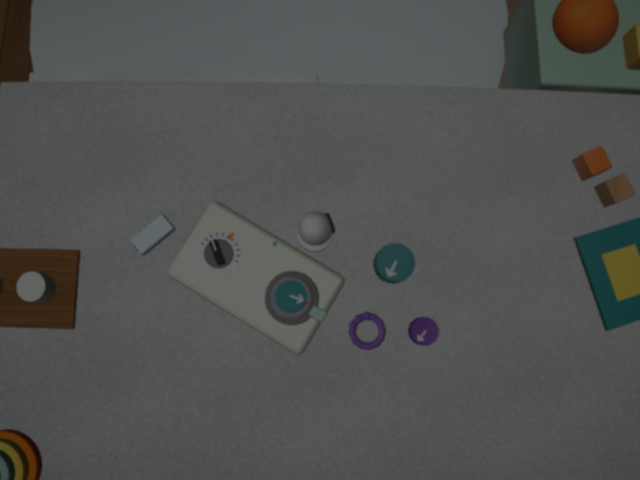

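View pics/side0.png

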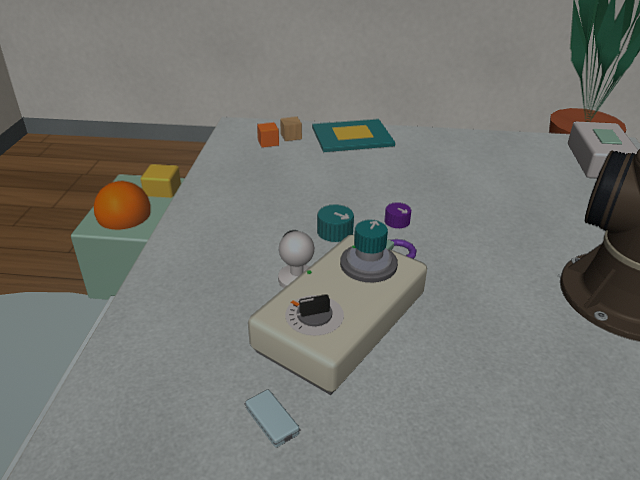

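Candidates for the cap in the top picture are teal on the container (292,293), larger teal (394,263) and purple (424,331). The first fits: it is the smaller teal one and sits on the container. I'll confirm this enlarged, with the measured points overlaid.

```bash
cat > h.py <<'E'
import numpy as np,cv2
from cell import env
def proj(c,P):
    m=env.camera_model(c);V=np.array(m["view"]);p=V[:3,:3]@np.array(P,float)+V[:3,3]
    a=p[:2]/p[2];a=a*(1+m["k1"]*(a@a));return np.array([m["fx"]*a[0]+m["cx"],m["fy"]*a[1]+m["cy"]])
def back(c,uv,z):
    m=env.camera_model(c);V=np.array(m["view"])
    d=np.array([(uv[0]-m["cx"])/m["fx"],(uv[1]-m["cy"])/m["fy"]]);a=d.copy()
    for _ in range(30): a=d/(1+m["k1"]*(a@a))
    R=V[:3,:3];o=-R.T@V[:3,3];r=R.T@np.array([a[0],a[1],1]);return o+r*(z-o[2])/r[2]
def crop(c,u0,v0,w,h,s,name,pts=()):
    im=env.read_camera(c)[:,:,::-1].copy()
    o=im[v0:v0+h,u0:u0+w];o=cv2.resize(o,None,fx=s,fy=s,interpolation=cv2.INTER_CUBIC)
    o=np.clip(o.astype(float)*(1.8 if c=="top" else 1.2),0,255).astype(np.uint8)
    for P in pts:
        q=(proj(c,P)-[u0,v0]+.5)*s;cv2.drawMarker(o,(int(q[0]),int(q[1])),(0,0,255),0,10,1)
    cv2.imwrite(f"pics/{name}.png",o)
E
python3 - <<'E'
from h import *
crop("top",160,190,200,170,4,"t1")
crop("side",240,195,200,150,4,"s1")
E
```

```text
(no output)
```

View pics/t1.png

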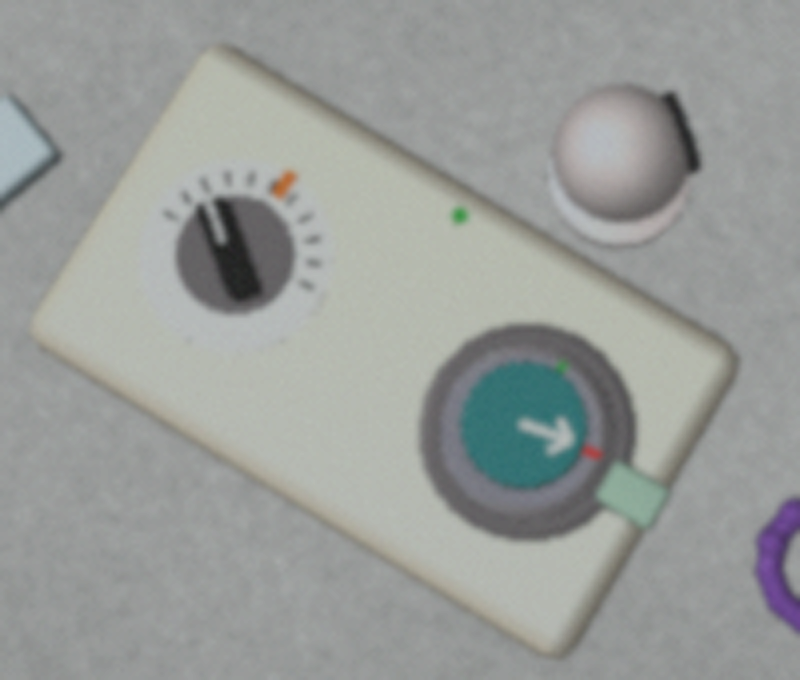

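View pics/s1.png

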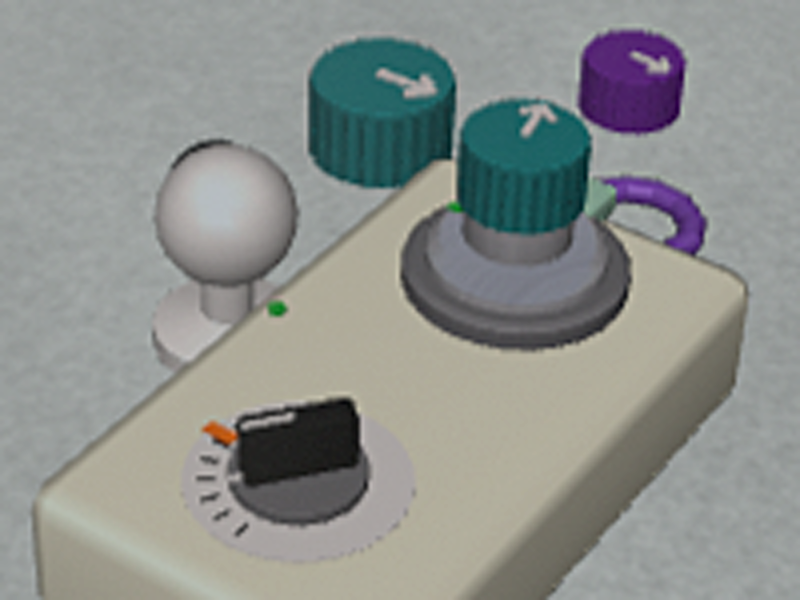

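```bash
cat > m.py <<'E'
from h import *
from scipy import ndimage as N
def cen(m):
    l,n=N.label(m); s=N.sum(m,l,range(1,n+1)); k=np.argmax(s)+1
    v,u=np.nonzero(l==k); return np.array([u.mean(),v.mean()]),len(u),np.c_[u,v]
def run(c,win):
    u0,v0,w,h=win
    im=env.read_camera(c);hsv=cv2.cvtColor(im,cv2.COLOR_RGB2HSV);H,S,V=[hsv[...,i].astype(int) for i in range(3)]
    W=np.zeros(H.shape,bool);W[v0:v0+h,u0:u0+w]=1
    r={}
    r['orange']=cen(W&(H>4)&(H<20)&(S>130)&(V>60))
    r['red']=cen(W&((H<5)|(H>172))&(S>110)&(V>50))
    r['teal']=cen(W&(H>80)&(H<98)&(S>110))
    return r
E
python3 - <<'E'
from m import *
r=run("top",(165,195,180,160))
for k,v in r.items(): print(k,v[0],v[1])
print("mark",back("top",r['orange'][0],82)); print("red",back("top",r['red'][0],106)); print("capctr",back("top",r['teal'][0],150))
t=lambda a,b:np.array([(a+.5)/4-.5+160,(b+.5)/4-.5+190])
print("disc",back("top",t(236,255),86))
A,B=back("top",t(207,207),113),back("top",t(220,243),113);print("line",A,B,np.arctan2(*(A-B)[1::-1]))
A,B=back("top",t(247,297),113),back("top",t(207,205),113);print("bar ends",A,B)
print("cap top",back("top",t(524,425),157)); 
A,B=back("top",t(574,438),157),back("top",t(520,424),157);print("arrow",np.arctan2(*(A-B)[1::-1]))
S=lambda a,b:np.array([(a+.5)/4-.5+240,(b+.5)/4-.5+195])
A,B=back("side",S(243,416),113),back("side",S(297,411),113);print("side line",A,B,np.arctan2(*(A-B)[1::-1]))
print("side bar top corners",[back("side",S(*q),113) for q in[(238,416),(353,400)]])
print("side mark",back("side",S(220,433),82)); print("side captop",back("side",S(526,138),157))
# container base collar / warmer corners
for q in [(225,45),(738,352),(555,655),(35,330)]: print("corner",back("top",t(*q),76))
E
```

```text
orange [230.33333333 235.91666667] 12
red [307.28571429 302.57142857] 7
teal [289.34285714 295.34453782] 595
mark [602.86718157 183.03693446  82.        ]
red [479.89122426  36.45097551 106.        ]
capctr [490.09622522  67.65038282 150.        ]
disc [568.94310548 203.06522415  86.        ]
line [587.31237702 212.82815521 113.        ] [570.90656405 206.18474903 113.        ] 0.38475962992841456
bar ends [546.51800672 192.90397465 113.        ] [588.23206662 212.8686601  113.        ]
cap top [488.86809507  65.21833287 157.        ]
arrow -1.8073588561457603
side line [587.76035109 208.3096276  113.        ] [567.54871168 203.07117415 113.        ] 0.25359986186338496
side bar top corners [array([589.66046153, 208.52741645, 113.        ]), array([546.76877754, 194.20626615, 113.        ])]
side mark [600.33228811 184.35430878  82.        ]
side captop [486.26937248  71.40393906 157.        ]
corner [671.12554785 214.28437065  76.        ]
corner [528.51481965 -31.67059847  76.        ]
corner [387.90831727  51.22294812  76.        ]
corner [533.06283854 297.96980792  76.        ]
```

The crop confirms it: the smaller teal cap sits on the container, with its arrow over the red mark. The axes I measured are dial ≈ (569,203) and cap ≈ (488.5,65), which are 160 mm apart as specified. The bar lies at ≈ 0.37 rad and the mark at ≈ -0.53 rad. First I'll align the tool with the bar.

```bash
python3 -m pendant '[0,0,0,-0.059,-1, 0,0,0,-0.059,-1, 0,0,0,-0.059,-1, 0,0,0,-0.059,-1, 0,0,0,0,-1]'
cat > go.py <<'E'
import sys,numpy as np
from cell import env
from scipy.spatial.transform import Rotation as R
s=env.state();r=R.from_euler('xyz',s["tcp_rot"])
d=r.inv().apply(np.array([float(a) for a in sys.argv[1:4]])-s["eef_pos"])
print("t",s["t"],"pos",np.round(s["eef_pos"],1),"rot",np.round(s["tcp_rot"],3),"F",np.round(s["ft_force"],1),"q6",round(s["joints"][5],2),"open",round(s["opening"],3))
print("tool mm",np.round(d,1),"frac",np.round(d/400,4))
E
python3 go.py 569 203 150
```

```text
t: 1.78
eef_pos: [226.5, 582.6, 214.7]
tcp_rot: [3.142, 0.0, -2.772]
ft_force: [-0.4, 0.1, 0.0]
opening: 0.998
t 1.775 pos [226.5 582.6 214.7] rot [ 3.142  0.    -2.772] F [-0.4  0.1  0. ] q6 -0.85 open 0.998
tool mm [-182.4 -477.6   64.6] frac [-0.456  -1.1941  0.1616]
```

```bash
python3 -m pendant '[-0.0456,-0.1194,0.0162,0,-1, -0.0456,-0.1194,0.0162,0,-1, -0.0456,-0.1194,0.0162,0,-1, -0.0456,-0.1194,0.0162,0,-1, -0.0456,-0.1194,0.0162,0,-1, -0.0456,-0.1194,0.0162,0,-1, -0.0456,-0.1194,0.0162,0,-1, -0.0456,-0.1194,0.0162,0,-1, -0.0456,-0.1194,0.0162,0,-1, -0.0456,-0.1194,0.0162,0,-1]'
python3 -m pendant '[0,0,0,0,-1,0,0,0,0,-1]'
python3 go.py 569 203 90
python3 - <<'E'
from h import *
crop("top",160,190,200,150,4,"t2",[env.state()["eef_pos"]]); crop("side",240,150,200,150,4,"s2",[env.state()["eef_pos"]])
E
```

```text
t: 3.02
eef_pos: [570.6, 202.1, 149.8]
tcp_rot: [3.141, 0.0, -2.776]
ft_force: [0.3, -0.2, -0.2]
opening: 1.0
t: 3.28
eef_pos: [569.2, 203.5, 149.8]
tcp_rot: [3.141, -0.0, -2.774]
ft_force: [-0.2, 0.2, -0.3]
opening: 1.001
t 3.275 pos [569.2 203.5 149.8] rot [ 3.141 -0.    -2.774] F [-0.2  0.2 -0.3] q6 -1.7 open 1.001
tool mm [ 0.4 -0.4 59.8] frac [ 0.0009 -0.0011  0.1494]
```

View pics/t2.png

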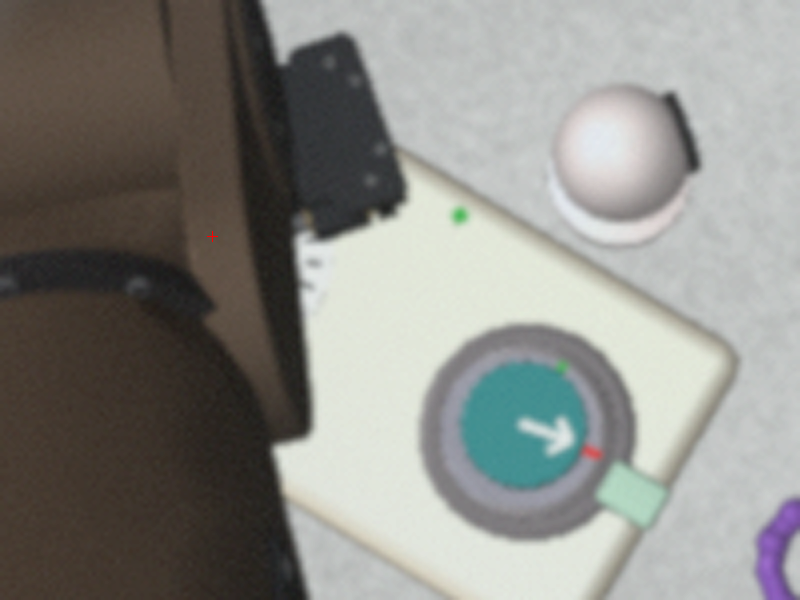

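View pics/s2.png

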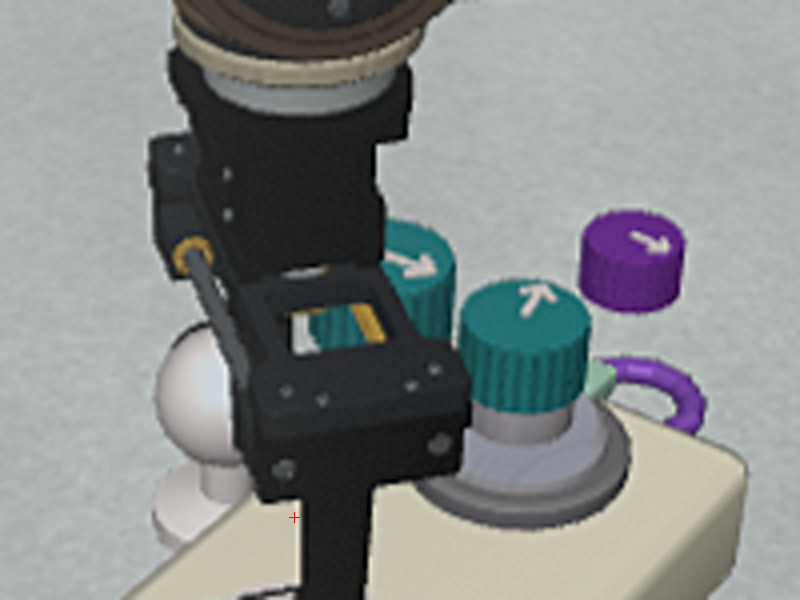

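The side view shows the gripper straight above the dial and clear of the cap; the arm hides the dial from the top camera. Next I'll lower it and close on the bar.

```bash
python3 -m pendant '[0,0,0.05,0,-1, 0,0,0.05,0,-1, 0,0,0.05,0,-1, 0,0,0,0,-1]'
python3 -m pendant '[0,0,0,0,1,0,0,0,0,1,0,0,0,0,1,0,0,0,0,1,0,0,0,0,1,0,0,0,0,1]'
python3 go.py 569 203 90
```

```text
t: 3.88
eef_pos: [568.4, 204.2, 89.1]
tcp_rot: [3.141, -0.002, -2.77]
ft_force: [-0.3, 0.7, 0.2]
opening: 1.001
t: 4.62
eef_pos: [569.5, 203.4, 89.8]
tcp_rot: [3.142, 0.0, -2.771]
ft_force: [-0.7, -0.5, 0.1]
opening: 0.427
t 4.625 pos [569.5 203.4  89.8] rot [ 3.142  0.    -2.771] F [-0.7 -0.5  0.1] q6 -1.71 open 0.427
tool mm [ 0.6 -0.2 -0.2] frac [ 0.0015 -0.0006 -0.0004]
```

```bash
python3 -m pendant '[0,0,0,0,1,0,0,0,0,1,0,0,0,0,1,0,0,0,0,1,0,0,0,0,1,0,0,0,0,1,0,0,0,0,1]'
python3 go.py 569 203 90; python3 -c "
from cell import env;print(env.state()['moment'])"
```

```text
t: 5.5
eef_pos: [569.4, 204.0, 89.9]
tcp_rot: [3.141, 0.0, -2.771]
ft_force: [-0.5, 6.0, -0.6]
opening: 0.144
t 5.5 pos [569.4 204.   89.9] rot [ 3.141  0.    -2.771] F [-0.5  6.  -0.6] q6 -1.71 open 0.144
tool mm [ 0.7 -0.8 -0.1] frac [ 0.0018 -0.0021 -0.0004]
[0.93064637 0.15753207 0.00987364]
```

```bash
python3 -m pendant '[0,0,0,0.04,1,0,0,0,0.048,1,0,0,0,0.048,1,0,0,0,0.048,1,0,0,0,0.048,1,0,0,0,0.048,1,0,0,0,0,1,0,0,0,0,1]'
python3 go.py 569 203 90
python3 - <<'E'
from h import *
crop("side",260,240,120,100,6,"s3")
E
```

```text
t: 6.5
eef_pos: [569.3, 202.7, 89.8]
tcp_rot: [-3.14, -0.0, 2.636]
ft_force: [-0.6, -5.2, 2.0]
opening: 0.142
t 6.5 pos [569.3 202.7  89.8] rot [-3.14  -0.     2.636] F [-0.6 -5.2  2. ] q6 -0.83 open 0.142
tool mm [ 0.4  0.1 -0.2] frac [ 0.0009  0.0003 -0.0004]
```

View pics/s3.png

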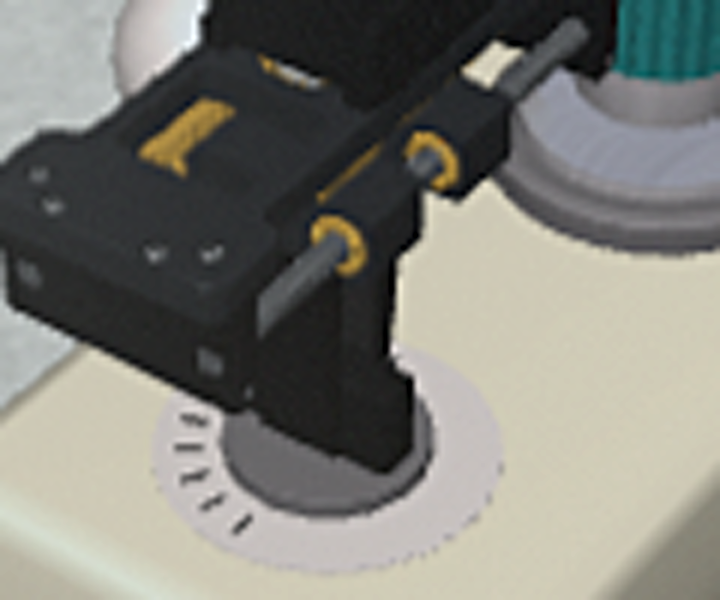

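```bash
python3 -m pendant '[0,0,0,0.0095,1,0,0,0,0,1,0,0,0,0,1]'
python3 -m pendant '[0,0,0,0,-1,0,0,0,0,-1,0,0,0,0,-1,0,0,0,0,-1,0,0,0,0,-1,0,0,0,0,-1,0,0,0,0,-1]'
python3 go.py 569 203 230
```

```text
t: 6.92
eef_pos: [569.2, 202.7, 89.9]
tcp_rot: [-3.14, -0.0, 2.606]
ft_force: [-1.1, -6.0, 2.4]
opening: 0.142
t: 7.8
eef_pos: [569.5, 203.5, 89.8]
tcp_rot: [3.141, 0.0, 2.603]
ft_force: [0.0, 0.1, 0.8]
opening: 0.825
t 7.8 pos [569.5 203.5  89.8] rot [3.141 0.    2.603] F [0.  0.1 0.8] q6 -0.8 open 0.825
tool mm [   0.2   -0.6 -140.2] frac [ 0.0004 -0.0016 -0.3504]
```

```bash
python3 -m pendant '[0,0,-0.088,0,-1,0,0,-0.088,0,-1,0,0,-0.088,0,-1,0,0,-0.088,0,-1,0,0,0,0,-1]'
python3 go.py 490 -200 230
```

```text
t: 8.43
eef_pos: [570.3, 203.7, 233.3]
tcp_rot: [3.138, 0.003, 2.603]
ft_force: [-0.4, -0.1, -0.1]
opening: 0.999
t 8.425 pos [570.3 203.7 233.3] rot [3.138e+00 3.000e-03 2.603e+00] F [-0.4 -0.1 -0.1] q6 -0.8 open 0.999
tool mm [-138.2 -387.7    2.4] frac [-0.3455 -0.9692  0.0061]
```

```bash
python3 -m pendant '[-0.0432,-0.121,0,0,-1,-0.0432,-0.121,0,0,-1,-0.0432,-0.121,0,0,-1,-0.0432,-0.121,0,0,-1,-0.0432,-0.121,0,0,-1,-0.0432,-0.121,0,0,-1,-0.0432,-0.121,0,0,-1,-0.0432,-0.121,0,0,-1,0,0,0,0,-1]'
python3 go.py 488.5 65 170
python3 - <<'E'
from h import *
crop("top",160,190,200,150,4,"t4"); crop("side",260,240,120,100,6,"s4")
for n in ["dial_grip","dial_pointer","mark_tip"]:
    for c in ["side","top"]: print(n,c,[(round(d["confidence"],2),[round(float(v)) for v in d["xyz"]]) for d in env.landmark_of(n,c)][:3])
E
```

```text
t: 9.55
eef_pos: [488.4, -202.4, 229.5]
tcp_rot: [-3.141, -0.001, 2.599]
ft_force: [-0.1, 0.4, 0.6]
opening: 0.997
t 9.55 pos [ 488.4 -202.4  229.5] rot [-3.141e+00 -1.000e-03  2.599e+00] F [-0.1  0.4  0.6] q6 -1.55 open 0.997
tool mm [138.  229.   59.7] frac [0.345  0.5725 0.1492]
dial_grip side [(0.74, [490, 64, 136]), (0.65, [566, 203, 102])]
dial_grip top [(0.66, [568, 202, 99])]
dial_pointer side [(0.78, [592, 186, 99]), (0.68, [488, 69, 144])]
dial_pointer top [(0.84, [588, 192, 98])]
mark_tip side [(0.54, [592, 185, 97])]
mark_tip top []
```

View pics/t4.png

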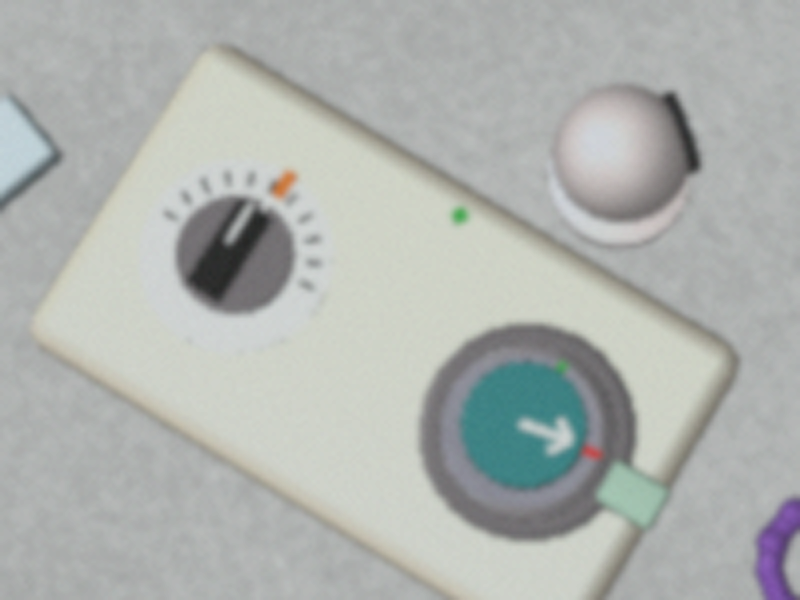

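View pics/s4.png

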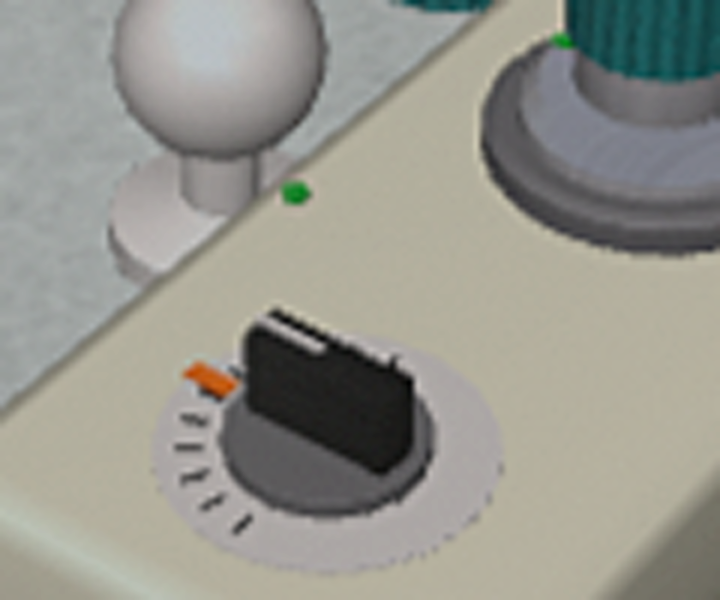

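Run:
```python
from h import *
from scipy.optimize import minimize
# fit mark centre by orangeness centroid, and plate disc fit, each view
for c,win in [("top",(222,228,18,18)),("side",(287,296,16,14))]:
    im=np.mean([env.read_camera(c).astype(float) for _ in range(3)],0)
    u0,v0,w,h=win; p=im[v0:v0+h,u0:u0+w]; g=p[...,0]-p[...,2]; g=g-np.median(g); g[g<0.25*g.max()]=0
    V,U=np.mgrid[v0:v0+h,u0:u0+w]; cu=(g*U).sum()/g.sum();cv=(g*V).sum()/g.sum()
    M=back(c,(cu,cv),81.5)
    # principal direction of orange in world
    sel=g>0; W=np.array([back(c,(a,b),81.5)[:2] for a,b in zip(U[sel],V[sel])]);ww=g[sel]
    d=W-(W*ww[:,None]).sum(0)/ww.sum(); C=(d*ww[:,None]).T@d; e=np.linalg.eigh(C)[1][:,1]
    print(c,(cu,cv),M,"axis dir",np.arctan2(e[1],e[0]))
    for A in [(569.2,203.4),(568.9,203.1)]: print("  ang",np.arctan2(M[1]-A[1],M[0]-A[0]),np.hypot(M[1]-A[1],M[0]-A[0]))
    # white plate / grey disc: fit disc radius 28 at z=86 by darkness contrast
    import scipy.ndimage as N
    gray=im.mean(2)
    def cost(A):
        t=np.linspace(0,2*np.pi,120,endpoint=False)
        q=lambda r:np.array([proj(c,(A[0]+r*np.cos(x),A[1]+r*np.sin(x),86 if r<35 else 81)) for x in t])
        i=q(26.);o=q(30.5)
        f=lambda z:N.map_coordinates(gray,[z[:,1],z[:,0]],order=1)
        di=f(o)-f(i); return -np.minimum(di,np.median(di)).mean()
    r=minimize(cost,(569,203),method="Nelder-Mead");print("  disc",r.x,r.fun)
    A=r.x;print("  ang",np.arctan2(M[1]-A[1],M[0]-A[0]),np.hypot(M[1]-A[1],M[0]-A[0]))
```

```text
top (np.float64(230.5995129510737), np.float64(235.56431259685633)) [603.62538411 182.63274199  81.5       ] axis dir 2.589743840076287
  ang -0.542808869187749 40.20430420324851
  ang -0.5325914147706692 40.30832360853172Traceback (most recent call last):
  File "<stdin>", line 23, in <module>
    res = _minimize_neldermead(fun, x0, args, callback, bounds=bounds,
                               **options)
    fxr = func(xr)
    fx = function(np.copy(x), *(wrapper_args + args))
  File "<stdin>", line 20, in cost
  File "<stdin>", line 19, in <lambda>
  File "h.py", line 4, in proj
    m=env.camera_model(c);V=np.array(m["view"]);p=V[:3,:3]@np.array(P,float)+V[:3,3]
ValueError: time passes only in moves, steps and waits
```

The pointer is at -0.538 rad and the mark measures -0.533 to -0.55 rad, and both views show them aligned. Next I'll move over the cap.

```bash
python3 -m pendant '[0.069,0.1145,0,0,-1,0.069,0.1145,0,0,-1,0.069,0.1145,0,0,-1,0.069,0.1145,0,0,-1,0.069,0.1145,0,0,-1,0,0,0,0,-1,0,0,0,0,-1]'
python3 go.py 488.5 65 127
```

```text
t: 10.98
eef_pos: [488.5, 67.4, 230.6]
tcp_rot: [-3.142, 0.0, 2.604]
ft_force: [0.7, 0.2, -0.4]
opening: 1.0
t 10.975 pos [488.5  67.4 230.6] rot [-3.142  0.     2.604] F [ 0.7  0.2 -0.4] q6 -1.03 open 1.0
tool mm [ -1.2  -2.1 103.6] frac [-0.0031 -0.0052  0.2591]
```

```bash
python3 -m pendant '[-0.003,-0.005,0.03,0,-1,0,0,0.06,0,-1,0,0,0.06,0,-1,0,0,0.06,0,-1,0,0,0.049,0,-1,0,0,0,0,-1,0,0,0,0,-1]'
python3 go.py 488.5 65 127
python3 - <<'E'
from h import *
crop("side",300,150,130,110,6,"s5")
E
```

```text
t: 11.85
eef_pos: [488.7, 64.6, 127.3]
tcp_rot: [3.141, 0.0, 2.602]
ft_force: [0.4, -0.1, -0.1]
opening: 0.998
t 11.85 pos [488.7  64.6 127.3] rot [3.141 0.    2.602] F [ 0.4 -0.1 -0.1] q6 -1.03 open 0.998
tool mm [0.4 0.3 0.3] frac [0.001  0.0007 0.0008]
```

View pics/s5.png

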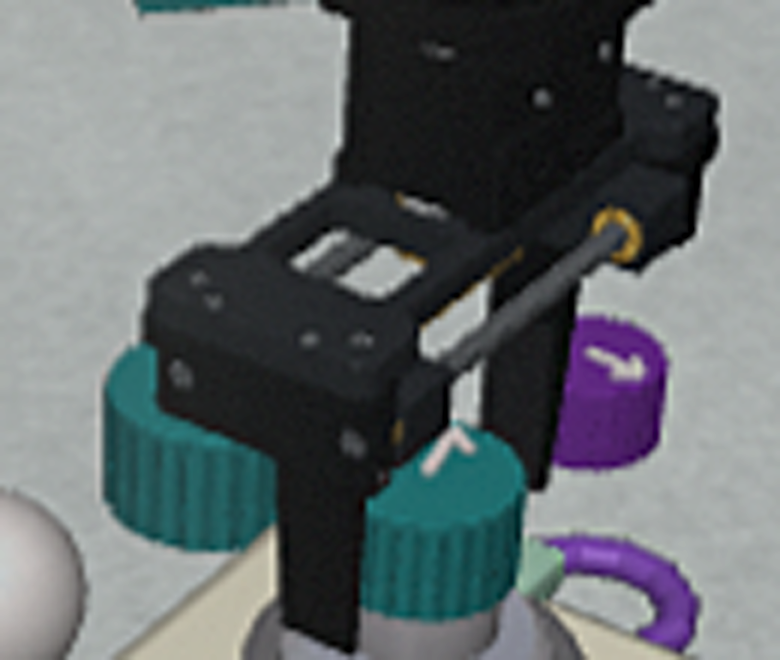

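The fingers straddle the cap and are clear of the shoulder, so I'll close.

```bash
python3 -m pendant '[0,0,0,0,1,0,0,0,0,1,0,0,0,0,1,0,0,0,0,1,0,0,0,0,1,0,0,0,0,1,0,0,0,0,1,0,0,0,0,1]'
python3 go.py 488.5 65 127
```

```text
t: 12.9
eef_pos: [488.5, 65.2, 127.1]
tcp_rot: [3.142, -0.0, 2.603]
ft_force: [-0.7, -1.3, 2.8]
opening: 0.563
t 12.9 pos [488.5  65.2 127.1] rot [ 3.142 -0.     2.603] F [-0.7 -1.3  2.8] q6 -1.03 open 0.563
tool mm [-0.1 -0.2  0.1] frac [-0.0003 -0.0004  0.0002]
```

```bash
python3 -m pendant '[0,0,0.005,0,1,0,0,0.005,0,1,0,0,0.005,0,1,0,0,0,0,1,0,0,0,0,1]'
python3 go.py 488.5 65 121
```

```text
t: 13.52
eef_pos: [488.5, 65.2, 121.1]
tcp_rot: [3.141, 0.0, 2.603]
ft_force: [-2.7, -1.2, 6.6]
opening: 0.562
t 13.525 pos [488.5  65.2 121.1] rot [3.141 0.    2.603] F [-2.7 -1.2  6.6] q6 -1.03 open 0.562
tool mm [-0.1 -0.2  0.1] frac [-0.0002 -0.0005  0.0004]
```

```bash
for i in 1 2 3; do python3 -m pendant '[0,0,0,0,1]' | grep -E "force"; done
python3 - <<'E'
from h import *
crop("side",300,190,130,90,6,"s6")
E
```

```text
ft_force: [-2.3, -0.4, 6.2]
ft_force: [-2.1, -1.8, 6.6]
ft_force: [-2.4, -0.6, 7.4]
```

View pics/s6.png

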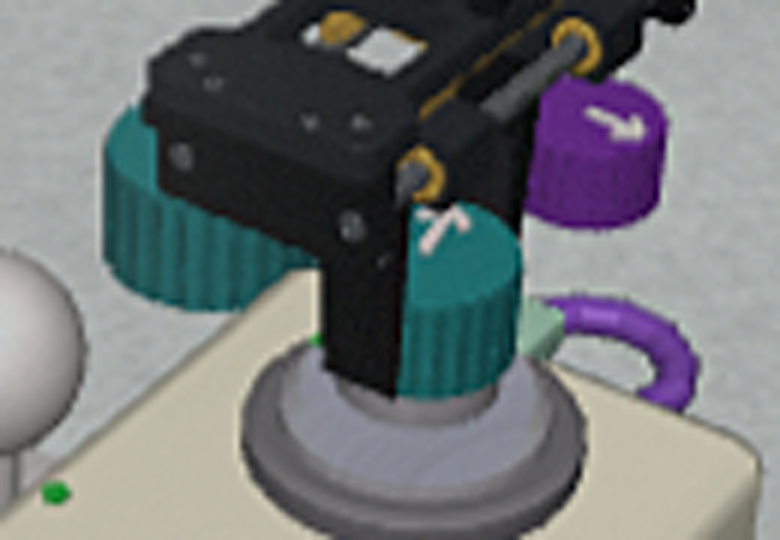

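```bash
python3 -m pendant '[0,0,0,-0.03,1,0,0,0,-0.03,1,0,0,0,0,1]'
python3 go.py 488.5 65 121
python3 - <<'E'
from h import *
print(env.state()["moment"])
crop("side",300,190,130,90,6,"s7")
E
```

```text
t: 14.32
eef_pos: [488.9, 65.3, 121.3]
tcp_rot: [3.141, 0.001, 2.793]
ft_force: [-1.8, 0.2, 6.5]
opening: 0.565
t 14.325 pos [488.9  65.3 121.3] rot [3.141e+00 1.000e-03 2.793e+00] F [-1.8  0.2  6.5] q6 -1.22 open 0.565
tool mm [ 0.3 -0.4  0.3] frac [ 0.0007 -0.001   0.0007]
[ 0.02331834  0.09305166 -0.00661402]
```

View pics/s7.png

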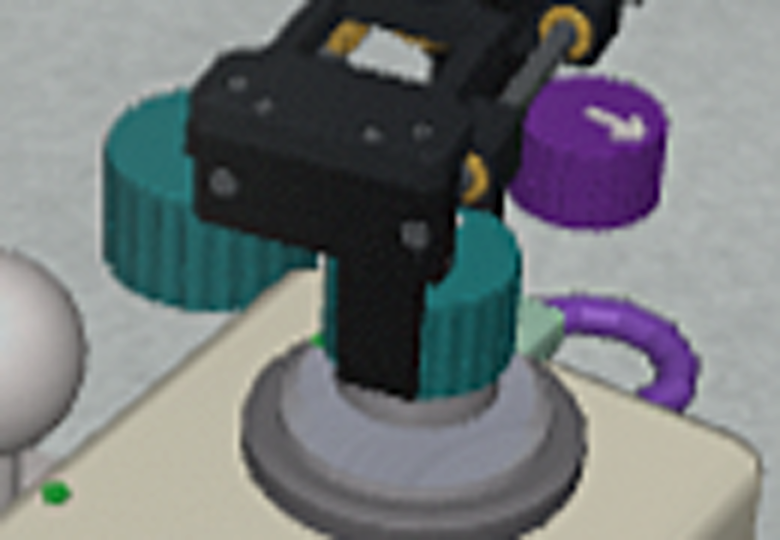

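```bash
python3 -m pendant '[0,0,0,-0.0485,1,0,0,0,-0.0485,1,0,0,0,-0.0485,1,0,0,0,-0.0485,1,0,0,0,-0.0485,1,0,0,0,-0.0485,1,0,0,0,-0.0485,1,0,0,0,-0.0485,1,0,0,0,0,1,0,0,0,0,1]'
python3 go.py 488.5 65 121
python3 - <<'E'
from h import *
print(env.state()["moment"])
crop("side",300,190,130,90,6,"s8");crop("top",200,210,150,130,4,"t8")
E
```

```text
t: 15.62
eef_pos: [489.0, 65.3, 121.3]
tcp_rot: [-3.141, 0.001, -2.273]
ft_force: [0.6, -0.5, 6.5]
opening: 0.566
t 15.625 pos [489.   65.3 121.3] rot [-3.141e+00  1.000e-03 -2.273e+00] F [ 0.6 -0.5  6.5] q6 -2.44 open 0.566
tool mm [0.6 0.2 0.3] frac [0.0014 0.0006 0.0008]
[0.11229282 0.13710743 0.00328588]
```

View pics/s8.png

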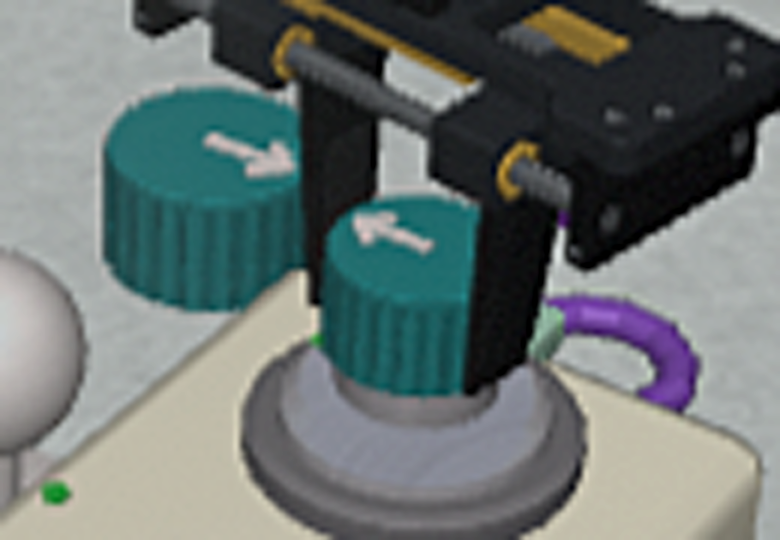

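View pics/t8.png

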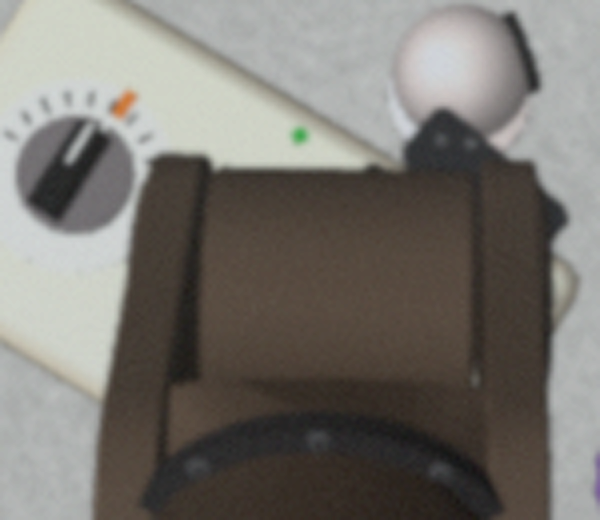

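The cap turned with the gripper by 1.407 rad, and its arrow in the side view now points up-left towards the green mark. I'll check the arrow's angle numerically.

Run:
```python
from h import *
S=lambda a,b:np.array([(a+.5)/6-.5+300,(b+.5)/6-.5+190])
A,B=back("side",S(356,222),151),back("side",S(432,247),151);print("arrow now",np.arctan2(*(A-B)[1::-1]))
S=lambda a,b:np.array([(a+.5)/4-.5+240,(b+.5)/4-.5+195])
A,B=back("side",S(547,104),157),back("side",S(525,136),157);print("arrow before",np.arctan2(*(A-B)[1::-1]))
t=lambda a,b:np.array([(a+.5)/4-.5+160,(b+.5)/4-.5+190])
c=np.array([489,65.0])
for n,q in [("green",(562,367)),("red",(592,453))]:
    P=back("top",t(*q),106)[:2]-c;print(n,np.arctan2(P[1],P[0]))
```

```text
arrow now -0.43539219311173893
arrow before -1.8989811549613131
green -0.4775635410493087
red -1.8900988942214842
```

```bash
python3 -m pendant '[0,0,-0.015,0,1,0,0,-0.015,0,1,0,0,0,0,1]'; python3 -m pendant '[0,0,-0.02,0,1,0,0,-0.02,0,1,0,0,0,0,1]'
python3 go.py 489 65 193
```

```text
t: 16.1
eef_pos: [488.5, 65.2, 133.2]
tcp_rot: [-3.141, 0.0, -2.273]
ft_force: [-1.4, 0.0, -0.5]
opening: 0.561
t: 16.48
eef_pos: [488.8, 65.2, 149.7]
tcp_rot: [-3.141, 0.001, -2.273]
ft_force: [0.3, 0.5, -0.6]
opening: 0.564
t 16.475 pos [488.8  65.2 149.7] rot [-3.141e+00  1.000e-03 -2.273e+00] F [ 0.3  0.5 -0.6] q6 -2.44 open 0.564
tool mm [ -0.   -0.4 -43.3] frac [-1.000e-04 -9.000e-04 -1.083e-01]
```

The only load on the lift is the cap's own weight (0.6 N), so it is free.

```bash
python3 -m pendant '[0,0,-0.036,0,1,0,0,-0.036,0,1,0,0,-0.036,0,1,0,0,0,0,1,0,0,0,0,1,0,0,0,0,1]'
python3 go.py 489 65 193
python3 - <<'E'
from h import *
crop("side",240,140,200,150,4,"s9");crop("top",160,190,200,150,4,"t9")
for n in ["cap_center","mouth","dial_pointer","mark_tip","monitor_center"]:
    for c in ["side","top"]: print(n,c,[(round(d["confidence"],2),[round(float(v)) for v in d["xyz"]]) for d in env.landmark_of(n,c)][:3])
for n in ["teether_center","case_center"]: print(n,[[round(float(v)) for v in d["xyz"]] for d in env.landmark_of(n,"top")][:1])
E
```

```text
t: 17.23
eef_pos: [488.3, 65.2, 191.8]
tcp_rot: [3.141, -0.0, -2.273]
ft_force: [-0.5, 0.7, -0.0]
opening: 0.56
t 17.225 pos [488.3  65.2 191.8] rot [ 3.141 -0.    -2.273] F [-0.5  0.7 -0. ] q6 -2.44 open 0.56
tool mm [-0.3 -0.7 -1.2] frac [-0.0008 -0.0017 -0.003 ]
cap_center side [(0.88, [425, -187, 27]), (0.87, [560, -133, 40])]
cap_center top [(0.88, [432, -189, 28]), (0.81, [561, -133, 41])]
mouth side [(0.56, [487, 64, 130])]
mouth top [(0.64, [610, 347, 10])]
dial_pointer side [(0.76, [592, 188, 98])]
dial_pointer top [(0.63, [586, 190, 97])]
mark_tip side [(0.57, [595, 185, 96])]
mark_tip top [(0.54, [592, 183, 99])]
monitor_center side [(0.88, [620, 22, 49])]
monitor_center top [(0.78, [617, 22, 52])]
teether_center [[429, -81, 8]]
case_center [[611, 350, 8]]
```

View pics/s9.png

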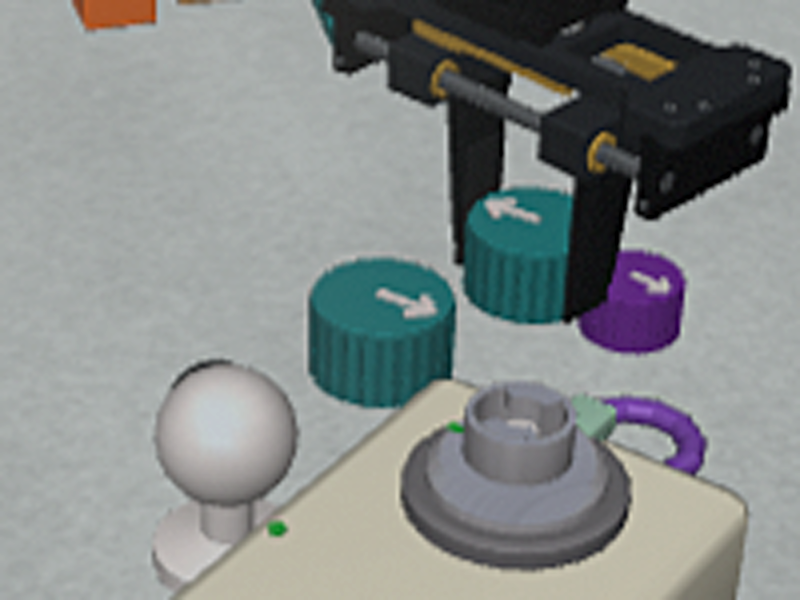

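View pics/t9.png

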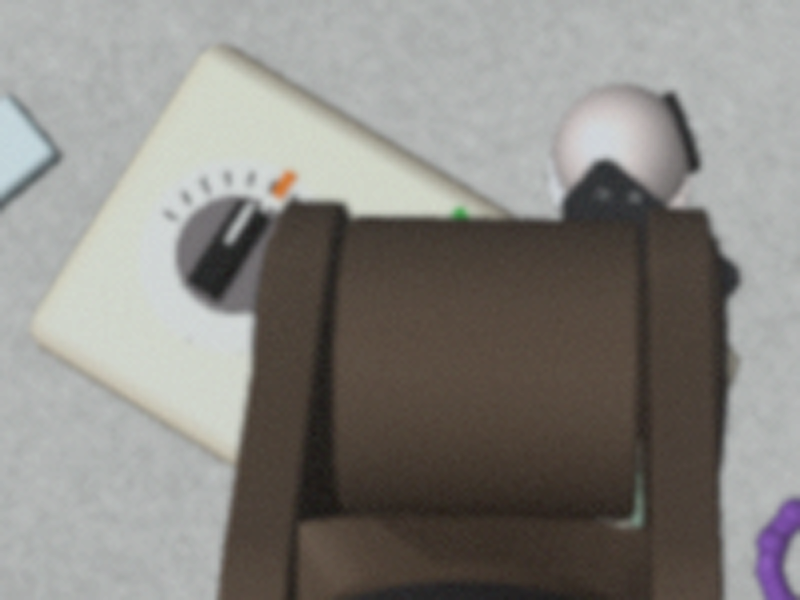

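The side view shows the cap held upright at about (372,203) px, above the open mouth. The dial pointer is still on the mark and the bystanders haven't moved, so I'm handing in.

```bash
python3 -c "
from cell import env
print(env.job_done()); s=env.state(); print(s['t'],s['eef_pos'],s['opening'])"
```

```text
the job is handed in; nothing more can be done
None
the job is handed in; nothing more can be done
```

I set the dial, then opened the container, and handed the job in at about 18 s of the 58 s allowed. The gripper was still holding the cap upright over the open mouth.

- **Dial:** I gripped the bar and turned it 0.91 rad clockwise. The pointer ended at -0.538 rad; I measured the mark at -0.533 to -0.55 rad. It still looked aligned in the last top picture.
- **Cap:** I pressed it 6 mm down (about 6.6 N) and turned it 1.407 rad anticlockwise. It then lifted off with only its own weight on the gripper.
- **Final hold:** the cap's centre is about 84 mm above the mouth, going by the arm's measured pose and the grasp depth.
- **Bystanders:** the teether, clipper case and monitor camera all read within about 4 mm of where they started, which is the networks' own accuracy.

**Checks that failed or disagreed:**
- The networks did not find the held cap in the last pictures, so the final hold rests on the side picture and the arm's pose.
- A script to fit the dial's disc failed, so the dial's axis comes from hand-read pixels and the grasp.
- My rough pixel reading of the cap's turn was 1.46 rad, against 1.407 from the wrist. Both are inside the range where the cap comes free.

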